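# Press a lino plate and its backing block into the corner of a registration board

## Robot

A 6-joint arm with a two-finger parallel gripper is mounted at the origin on the work surface. World frame = base frame: x ahead of the robot, y to its left, z up, the work surface at z = 0. Lengths are in mm, angles in rad, forces in N, time in s.
With the tool pointing down it reaches from about 275 to 750 mm from the base axis. Payload 10.2 kg.
Tool frame: the origin (TCP) lies at the very end of the fingers, on their centre line; the grasp point (between the pads) lies 19 mm behind it; z points along the fingers, y is the line along which they close (so a half turn about z gives the same grasp; the last joint's range is limited). The gripper opens to 85 mm and grips with 20 to 120 N. Pads are 22 mm wide; open, the fingers measure 114 mm over their backs; the gripper's body (76 mm by 85 mm) begins 54 mm behind the grasp point. The pads swing forward as they close: fully open they stand 13 mm farther back than shut.
Start: joints at [-1.385, 0.313, 1.498, -0, 1.331, -0.223], TCP at [208.68, -481.75, 201.094] pointing down, gripper open.
Joint ranges: [-2.94, 2.94], [-0.97, 2.17], [0.19, 2.56], [-1.23, 4.37], [0.02, 3.11], [-2.88, 2.88]. Speed limits (rad/s): [2.39, 2.39, 3.01, 3.14, 3.14, 3.14].

## Interface

Orientations are given as a unit quaternion [w, x, y, z].
In Python, from rig import ctrl gives the robot as it stands.
- The arm moves only by the tool step_arm, never from a script. Its argument "increments" is a list of rows, each a list of 3 entries, a list of its own where there are three numbers: the shift along the tool's x, y, z in cm, then the turn, a rotation vector about the tool's x, y, z in degrees, then the opening in per cent of the stroke, from 0 (shut) to 100 (fully open). A call has 1 to 8 rows; each row is the pose to reach, as a shift and turn from the pose commanded when the call began, along the tool's axes at that moment; what a row does not reach only later rows make up. A row lasts 1/8 s, in which the tool goes at most 62.5 mm and 10.7 degrees, less where a joint would pass 70% of its speed; a pose out of reach is approached as far as the arm can. A call with a gripper value outside its range is refused whole. The fingers move at their own pace and stop on an object; "squeeze" is the grip in N (left out, the last holds). Time passes only in rows, so rows that repeat a pose let the fingers close. It gives the time, the measured TCP pose, the force, the opening and the grip force at its end, in the units of the state.
- ctrl.sense(): the state, without advancing time (a new reading comes with each control period).
- ctrl.capture(name): name is "scene" or "side" or "wrist"; returns a dict with "img" (480x640x3 uint8, red, green, blue), "fx", "fy", "cx", "cy" (pixels), "k1" (the pictures are not rectified: a ray, as slopes to the right and down, at radius r is drawn at 1 + k1 r^2 times it, then the intrinsics apply), "extrinsics" (4x4, takes a point from camera to world coordinates). Camera axes: x right, y down, z forward; pixel columns grow to the right and rows downward; lengths in mm; the calibration is good to about 2 mm. A picture is of the moment at which its call begins. There is no depth.
- ctrl.finish_job(): hands the job in; it is judged then, once.
The state is a dict: "time_s": time; "joints": joint angles; "dq": joint speeds; "tau": joint torques, N m; "eef_pos": TCP position; "ee_rot": TCP orientation; "force": force on the tool from outside, world axes, zero at the start; "wrist_torque": the same for the moment, N m; "grip_width": opening from 0.0 (shut) to 1.0 (fully open); "grip_force": force on a finger pad.
Only numpy, scipy, OpenCV 4.12 (cv2) and the standard library are available. Lean on these libraries where they do the work, as an engineer would, in place of code of your own. Each camera call takes 0.05 s, during which the arm holds its last target. There are 200 camera calls.

## Task

In the art room, a lino printing plate is to be bonded to its wooden backing block. Seat the block flat on the registration board, square in the corner and snug against both the fence and the stop, let go of it, then lay the plate picture side up on the block, edges in line. Finish holding the plate in one firm diagonal push that leans into the fence more than down (about 15 N forward and 8 N down, well under forty), so that the plate bears against the fence while the stack is pressed down on the board, with both pieces snug against fence and stop; end the program while still pushing, and leave the other things on the table alone.

Things in the scene. Friction and masses are not known exactly. Their poses are not given: they have to be found in the camera images.
- corner (a point): Corner of the registration board, a white-faced board (200 x 170 mm, 12 mm thick) screwed to the table, so it cannot move; it lies turned by up to 0.3 rad. This point is where the board's upper face, the fence's inner face and the stop's inner face meet, 12 mm above the table. Its x axis points square into the fence (away from the robot), y square into the stop (to the left), z up. The board reaches from x -175 to +25 mm and y -115 to +55 mm in this frame.
- bed: The white-faced board itself, 200 x 170 x 12 mm, fixed; origin at the centre of its underside, which is at -75, -30, -12 mm in the corner's frame; same axes. All pieces rubbing here have a friction coefficient of about 0.5 to 0.75, so part of a forward push on the plate is lost under it when it is also pressed down.
- fence: Rigid wooden fence along the board's far edge, 170 mm long, 25 mm thick, its top 34 mm above the board; its inner face is x = 0 in the corner's frame. Body origin same as the board's.
- stop: Rigid wooden stop block on the board, against the fence, on the left: it covers x -30 to 0 and y 0 to 30 mm in the corner's frame and is 34 mm high above the board, so it touches only the far 30 mm of a seated piece's left side and leaves the rest free for a finger. Body origin same as the board's.
- block_center (a point): Centre of the backing block: loose plain wooden block, 90 mm long (its x) by 50 mm wide (y) by 24 mm thick (z), about 0.09 kg, lying flat on the table, z up. Seated in the corner, with its 50 mm end against the fence and its left long side against the stop, its centre is at -45, -25, +12 mm in the corner's frame. Either end may go to the fence.
- plate_center (a point): Centre of the lino plate: loose plywood plate with a dark grey lino face carved with a leaf, 90 mm long (its x) by 50 mm wide (y) by 12 mm thick (z), about 0.06 kg, lying flat on the table picture side (z) up. Laid on the seated block its centre is at -45, -25, +30 mm in the corner's frame; the fence and stop reach 10 mm up its 12 mm edge. Either end may go to the fence.
- cup: Bystander: clear plastic water cup, 76 mm across, 100 mm high; origin at the centre of its underside.
- paint: Bystander: white poster-paint bottle, 64 mm across, 170 mm high; origin at the centre of its underside.
- brayer: Bystander: ink roller with a wooden handle lying on the table, about 185 mm long, 77 mm across, 32 mm high; origin near the middle of its length, on the table, x towards the rubber roller.
Not all that is in view belongs to the job. What is shaped like the part that bears plate_center but yellow is not meant. Leave any turquoise look-alike of the part that bears block_center alone.

How it is judged:
By the outcome, as a careful person would: the job done as asked, in the order asked, and still so for the second after the job is handed in, while the arm keeps its last pose, push and grip.
It also fails if it takes over 64 s, if anything falls off the work surface, if the arm or the gripper's body presses on something with over 40 N, if the wrist force passes 120 N, or if a joint passes its speed limit or range.

## Working session

There is one attempt and no reset: what is moved stays moved. The work goes in short steps, Python scripts to look and compute and a tool call to move; the robot and the scene stay as the last step left them, time stands still between calls to the robot, and variables do not carry over. Pictures are saved under pics/ and viewed, at most 10 in all, crops included, and the job is handed in when it is done.

Besides the shell and the picture viewer there is one more tool, called after ">>>" by a JSON object that holds its "method" and its "body", one argument or row to a line. step_arm: Moves the arm, as the interface text tells. Its arguments: {"type":"object","properties":{"increments":{"type":"array"},"squeeze":{"type":"number"}},"required":["increments"]}

```bash
ls; mkdir -p pics; python3 - <<'E'
from rig import ctrl
import cv2,numpy as np
s=ctrl.sense();print(s)
ims=[]
for n in("scene","side"):
    c=ctrl.capture(n);cv2.imwrite(f"pics/{n}0.png",c["img"][:,:,::-1]);np.save(f"pics/{n}0.npy",c,allow_pickle=True)
    print(n,c["fx"],c["fy"],c["cx"],c["cy"],c["k1"],np.round(c["extrinsics"],3).tolist())
E
```

```text
pics
{'time_s': 0.0, 'joints': array([-1.38540712e+00,  3.13473100e-01,  1.49846827e+00,  1.27713539e-05,
        1.33101691e+00, -2.23397304e-01]), 'dq': array([-0.0018803 , -0.00042585,  0.00040517, -0.00036946, -0.00227755,
        0.00021816]), 'tau': array([ 5.03220981e-04, -4.12261713e+01, -2.59745604e+01, -1.64899416e-04,
        4.12923415e-03, -8.22554654e-06]), 'eef_pos': array([ 208.61999922, -481.43063218,  200.51155369]), 'ee_rot': array([-6.82570650e-04,  9.79184398e-01,  2.02971545e-01,  1.91762367e-05]), 'force': array([-0.65094816,  0.05394607, -0.23607535]), 'wrist_torque': array([-0.02669171,  0.01985303,  0.031937  ]), 'grip_force': 0.0, 'grip_width': 1.0033434600436042}
scene 549.2417250830787 549.2417250830787 309.44784639232205 235.13118774386822 -0.047727037185922784 [[-0.854, 0.306, -0.42, 1067.274], [0.52, 0.51, -0.685, 714.748], [0.004, -0.804, -0.595, 778.388], [0.0, 0.0, 0.0, 1.0]]
side 470.6089106164963 470.6089106164963 324.67455211681573 243.4473474166365 -0.054568577314007105 [[-0.994, -0.072, 0.081, 509.693], [-0.108, 0.607, -0.788, 682.983], [0.007, -0.792, -0.611, 674.993], [0.0, 0.0, 0.0, 1.0]]
```

View pics/scene0.png

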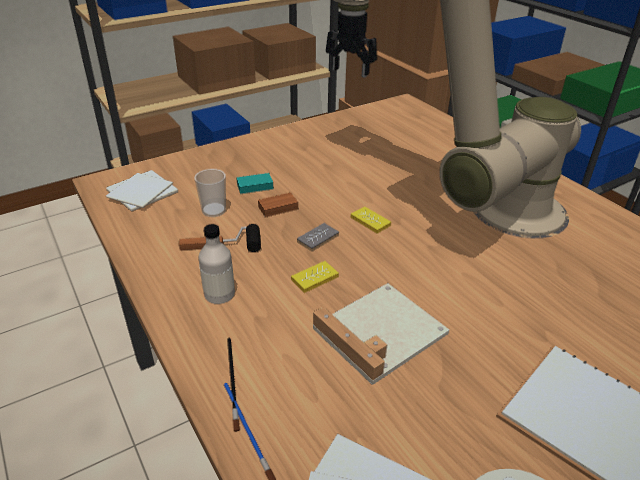

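View pics/side0.png

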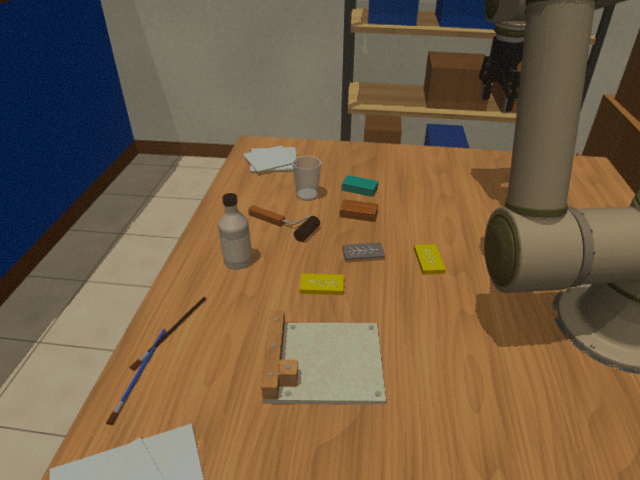

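The scene view shows:
- **Block candidates:** brown at (278,204) and turquoise at (255,183). The plain wooden brown one is meant.
- **Plate candidates:** dark grey with a leaf at (318,236), and yellow at (371,219) and (315,275). The grey one is meant.
- **Board:** fence and stop corner near (372,350).

I'll confirm this in one enlarged crop.

```bash
cat > h.py <<'E'
import numpy as np,cv2
from scipy.optimize import minimize
def K(c): return np.array([[c["fx"],0,c["cx"]],[0,c["fy"],c["cy"]],[0,0,1.]])
def D(c): return np.array([c["k1"],0,0,0,0.])
def proj(c,P):
    E=np.linalg.inv(c["extrinsics"]);return cv2.projectPoints(np.asarray(P,float).reshape(-1,3),cv2.Rodrigues(E[:3,:3])[0],E[:3,3],K(c),D(c))[0][:,0]
def ray(c,px,z):
    n=cv2.undistortPoints(np.array(px,float).reshape(-1,1,2),K(c),D(c))[:,0]
    d=np.c_[n,np.ones(len(n))]@c["extrinsics"][:3,:3].T;o=c["extrinsics"][:3,3]
    return o+d*((z-o[2])/d[:,2])[:,None]
def box(x,y,yaw,L,W,z0,z1):
    a,b=np.cos(yaw),np.sin(yaw)
    return np.array([[x+a*u-b*v,y+b*u+a*v,z] for z in(z0,z1) for u in(-L/2,L/2) for v in(-W/2,W/2)])
def fit(cs,masks,p0,L,W,z0,z1):
    """pose maximising the silhouette overlap in all pictures"""
    S=4
    def cost(p):
        t=0
        for c,m in zip(cs,masks):
            h=cv2.convexHull(proj(c,box(p[0],p[1],p[2]/100,L,W,z0,z1)).astype(np.float32))
            r=np.zeros(m.shape,np.uint8);cv2.fillConvexPoly(r,np.int32(np.round(h*16)),255,cv2.LINE_AA,4)
            r=r/255.;t+=np.minimum(r,m).sum()/np.maximum(r,m).sum()
        return -t/len(cs)
    best=None
    for w in np.arange(0,np.pi,np.pi/6):
        r=minimize(cost,[p0[0],p0[1],w*100],method="Nelder-Mead",options=dict(initial_simplex=[[p0[0],p0[1],w*100],[p0[0]+12,p0[1],w*100],[p0[0],p0[1]+12,w*100],[p0[0],p0[1],w*100+25]],maxiter=150))
        if best is None or r.fun<best.fun: best=r
    return best.x/[1,1,100],-best.fun
def blob(m,px):
    n,l,s,ce=cv2.connectedComponentsWithStats(m.astype(np.uint8))
    ys,xs=np.nonzero(l);i=np.argmin((ys-px[1])**2+(xs-px[0])**2);return (l==l[ys[i],xs[i]]).astype(float)
E
python3 - <<'E'
import numpy as np,cv2
from h import *
cs=[np.load(f"pics/{n}0.npy",allow_pickle=True).item() for n in("scene","side")]
for c,b,p in zip(cs,[(278,204),(359,210)],[(318,236),(364,252)]):
    for q in(b,p):
        print(c["img"][q[1]-1:q[1]+2,q[0]-1:q[0]+2].mean((0,1)),cv2.cvtColor(c["img"],cv2.COLOR_RGB2HSV)[q[1],q[0]],ray(c,[q],20 if q is b else 8))
    print('table',cv2.cvtColor(c["img"],cv2.COLOR_RGB2HSV)[p[1]+16,p[0]],cv2.cvtColor(c["img"],cv2.COLOR_RGB2HSV)[b[1]+18,b[0]+20])
a=cs[0]["img"][160:385,220:455];b=cs[1]["img"][165:410,255:455]
A=cv2.resize(a,(400,383),interpolation=2);A=cv2.resize(a,None,fx=1.9,fy=1.9,interpolation=2);B=cv2.resize(b,None,fx=1.74,fy=1.74,interpolation=2)
H=max(len(A),len(B));I=[np.pad(x,((0,H-len(x)),(0,0),(0,0))) for x in(A,B)]
o=np.hstack(I);print(o.shape);cv2.imwrite("pics/crop0.png",o[:,:,::-1])
E
```

```text
[147.44444444  90.88888889  57.        ] [ 11 157 141] [[ 530.8268721  -312.37349013   20.        ]]
[117.22222222 113.44444444 112.88888889] [  8   9 112] [[ 507.51443949 -159.78113476    8.        ]]
table [ 14 120 177] [ 14 125 175]
[129.44444444  74.44444444  32.33333333] [ 13 195 132] [[ 526.2394853  -308.62047069   20.        ]]
[109.11111111 102.11111111  93.        ] [ 13  40 114] [[ 506.50062858 -156.00006411    8.        ]]
table [ 15 160 142] [ 15 148 153]
(428, 794, 3)
```

View pics/crop0.png

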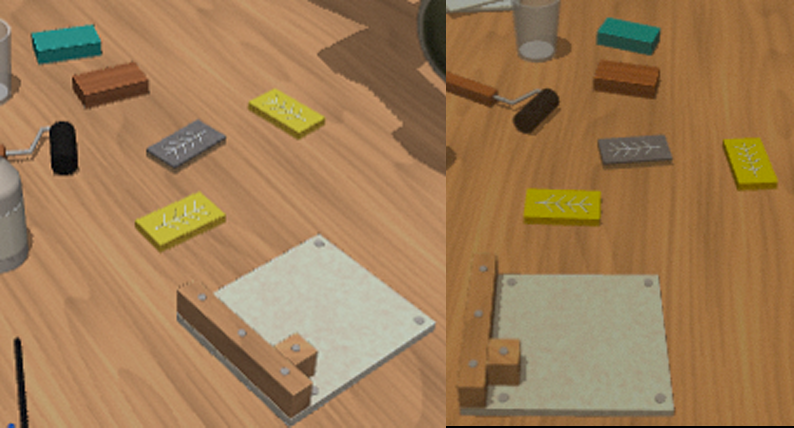

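The crop confirms it: the brown block, and the grey leaf plate between the two yellow look-alikes. It also shows the board's corners. Next I'll fit the poses.

```bash
cat > fit0.py <<'E'
import numpy as np,cv2
from h import *
from scipy.optimize import least_squares
cs=[np.load(f"pics/{n}0.npy",allow_pickle=True).item() for n in("scene","side")]
A=lambda x,y:(x/1.9+220-.25,y/1.9+160-.25); B=lambda x,y:((x-446.5)/1.74+255-.2,y/1.74+165-.2)
M=[[((-175,-115,0),A(319,236)),((-175,55,0),A(434,322)),((25,55,34),A(293,390)),((0,55,34),A(310,377)),((25,-115,34),A(178,287))],
   [((-175,-115,0),B(657,275)),((-175,55,0),B(672,410)),((25,55,34),B(461,390)),((0,55,34),B(487,389)),((25,-115,34),B(474,256)),((0,-115,34),B(495,256)),((-30,30,34),B(520,368))]]
def res(p,flat=True):
    a,b=np.cos(p[2]),np.sin(p[2]);o=[]
    for c,m in zip(cs,M):
        P=np.array([q[0] for q in m],float);W=np.c_[p[0]+a*P[:,0]-b*P[:,1],p[1]+b*P[:,0]+a*P[:,1],P[:,2]+12]
        o.append(proj(c,W)-np.array([q[1] for q in m]))
    return np.vstack(o).ravel()
r=least_squares(res,[600,50,0],loss="soft_l1");print("corner",r.x,np.round(r.fun.reshape(-1,2),1).tolist())
bm,pm=[],[]
for c,b,p in zip(cs,[(278,204),(359,210)],[(318,236),(364,252)]):
    h=cv2.cvtColor(c["img"],cv2.COLOR_RGB2HSV).astype(int);yy,xx=np.mgrid[:480,:640]
    n=lambda q:(abs(xx-q[0])<32)&(abs(yy-q[1])<22)
    f=c["img"].astype(float).sum(2)
    bm.append(blob(n(b)&(f<.83*np.median(f[n(b)]))&(h[...,1]>90)&((h[...,0]<20)|(h[...,0]>170)),b)); pm.append(blob(n(p)&(h[...,1]<90),p))
for nm,m,p0,z in(("block",bm,(528,-310),24),("plate",pm,(507,-158),12)):
    print(nm,[int(x.sum()) for x in m],*fit(cs,m,p0,90,50,0,z),[fit([c],[x],p0,90,50,0,z) for c,x in zip(cs,m)])
E
sed -i 's/,L,W,z0,z1):$/,L,W,z0,z1):/' h.py; python3 fit0.py
```

```text
corner [6.33696019e+02 1.95558830e+02 1.17815832e-01] [[-0.2, -0.9], [1.7, 0.4], [1.3, 3.8], [3.0, 3.6], [-0.5, 2.0], [0.8, -0.4], [2.1, -0.3], [-1.8, -0.9], [-0.9, -0.3], [-0.6, -1.9], [0.9, -1.9], [-0.1, -1.4]]
block [681, 670] [ 5.26963970e+02 -3.21461591e+02 -1.11736392e-01] 0.8764217722374963 [(array([ 526.6569633 , -322.0433338 ,    3.02411995]), np.float64(0.8769179385449983)), (array([ 5.27164638e+02, -3.20358614e+02, -9.91700068e-02]), np.float64(0.8783196023976128))]
plate [553, 554] [ 508.21206168 -166.72360155    3.30581211] 0.7356386143202438 [(array([ 5.04121906e+02, -1.65956941e+02,  3.13564279e-01]), np.float64(0.7784672682363474)), (array([ 510.09118324, -168.30228098,    3.23197938]), np.float64(0.7108397930864273))]
```

```bash
cat > go.py <<'E'
import sys,numpy as np
from scipy.spatial.transform import Rotation as Ro
def plan(s,pos,yaw):
    q=s["ee_rot"];R=Ro.from_quat(np.r_[q[1:],q[0]]);T=Ro.from_matrix(np.array([[np.cos(yaw),np.sin(yaw),0],[np.sin(yaw),-np.cos(yaw),0],[0,0,-1.]]))
    return np.round(R.inv().apply(np.array(pos)-s["eef_pos"])/10,2),np.round((R.inv()*T).as_rotvec(degrees=True),2)
E
python3 - <<'E'
from rig import ctrl
from h import *; from go import plan
s=ctrl.sense();c=ctrl.capture("wrist");q=s["ee_rot"]
from scipy.spatial.transform import Rotation as Ro
R=Ro.from_quat(np.r_[q[1:],q[0]]).as_matrix();E=c["extrinsics"]
print(np.round(R.T@E[:3,:3],3).tolist(),R.T@(E[:3,3]-s["eef_pos"]),c["fx"],c["k1"])
print(plan(s,(500,-250,210),-.11))
S=np.load("pics/scene0.npy",allow_pickle=True).item();print(ray(S,[(255,178)],24))
E
```

```text
[[0.0, -0.954, -0.3], [1.0, -0.0, 0.0], [-0.0, -0.3, 0.954]] [ 7.72960093e+01 -2.36135655e-02 -1.72997489e+02] 352.84377780085305 0.017409217443196217
(array([35.94, -9.66, -0.92]), array([-0.07,  0.  , 29.72]))
[[ 525.51797718 -450.58572903   24.        ]]
```

>>> {"method": "step_arm", "body": {
  "increments": [
    [[6,-1.2,-0.1],[0,0,8],100],
    [[12,-2.5,-0.2],[0,0,16],100],
    [[18,-3.7,-0.3],[0,0,24],100],
    [[24,-5,-0.5],[0,0,29.7],100],
    [[30,-6.2,-0.6],[0,0,29.7],100],
    [[36,-7.5,-0.8],[0,0,29.7],100],
    [[41,-8.6,-0.9],[0,0,29.7],100],
    [[41,-8.6,-0.9],[0,0,29.7],100]
  ]
}}

```text
time_s: 1.15
eef_pos: [552.5, -237.4, 209.3]
ee_rot: [-0.0, 0.999, -0.053, -0.0]
force: [0.5, 0.2, -0.6]
grip_width: 1.002
grip_force: 0.0
```

```bash
python3 - <<'E'
from rig import ctrl
from h import *
s=ctrl.sense();print(s["time_s"],s["eef_pos"],s["dq"].max())
c=ctrl.capture("wrist");np.save("pics/w1.npy",c,allow_pickle=True)
cv2.imwrite("pics/w1.png",c["img"][:,:,::-1])
print(proj(c,[[527,-321,24],[508,-166,12]]))
E
```

```text
1.15 [ 552.53147665 -237.42878635  209.31360015] 0.04637757484450149
[[401.95534125 222.58337197]
 [260.26260264 250.53847861]]
```

View pics/w1.png

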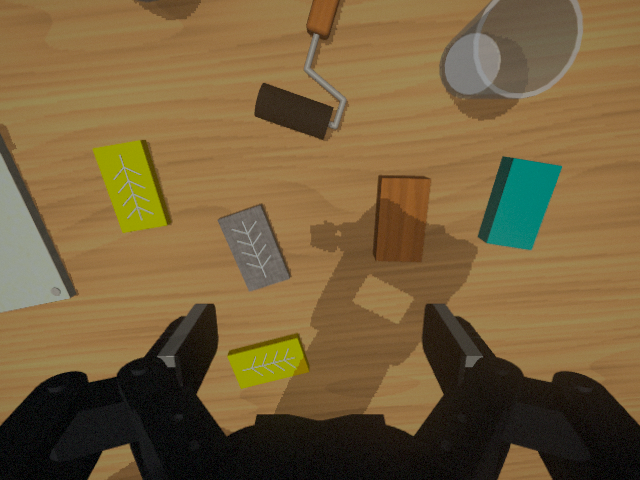

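The wrist view shows the block's top-face corners near (381,177), (431,178), (423,263), (377,261). The plate's corners are near (219,219), (262,205), (290,277), (250,291).

```bash
python3 - <<'E'
from h import *
from rig import ctrl; from go import plan
c=np.load("pics/w1.npy",allow_pickle=True).item()
for n,q,z in(("block",[(380,177),(431,178),(424,263),(377,261)],24),("plate",[(219,219),(262,205),(290,277),(250,291)],12)):
    P=ray(c,q,z)[:,:2];e=np.roll(P,-1,0)-P;d=(P[0]+P[1]-P[2]-P[3])/2
    print(n,P.mean(0),np.linalg.norm(e,axis=1),"yaw",np.arctan2(d[1],d[0]))
    g=cv2.cvtColor(c["img"],cv2.COLOR_RGB2HSV)
h=g;yy,xx=np.mgrid[:480,:640]
m=blob((h[...,1]<70)&(abs(xx-254)<50)&(abs(yy-247)<55),(254,247))
m=cv2.morphologyEx(m,cv2.MORPH_CLOSE,np.ones((5,5)))
print(m.sum(),fit([c],[m],(508,-166),90,50,0,12))
f=c["img"][...,0].astype(int);print(f[219,360:450:3])
print(f[169:275:3,400])
E
```

```text
block [ 528.25184973 -322.00878259] [51.32711946 91.61820126 51.09560879 90.40817399] yaw -0.09123933145937939
plate [ 510.08342122 -161.13272929] [49.53948453 87.77344805 49.65506112 89.92501648] yaw 0.2158268922317048
3458.0 (array([ 5.08255626e+02, -1.58614311e+02,  2.05273165e-01]), np.float64(0.8910490027833533))
[117 115 118 117 116  80  67 107 109 101 105 109 104 104 100 112 111 108
 107 100 132 135 143 158 158 157 159 159 157 158]
[156 147 114 117 139 135 138 139 136 134 134 133 130 108 101 100  99 101
  99 101 100 100  99 100  98 101 100 100 104 108 108 109 115 126 113 120]
```

```bash
python3 - <<'E'
from h import *
from rig import ctrl; from go import plan
c=np.load("pics/w1.npy",allow_pickle=True).item()
print("cup",ray(c,[(472,63)],0));s=ctrl.sense();print(plan(s,(523,-321.5,2),-.091),s["eef_pos"])
E
```

```text
cup [[ 673.77928128 -399.13729032    0.        ]]
(array([-1.91,  8.53, 20.74]), array([-0.02,  0.06, -0.93])) [ 551.27223331 -238.80544559  209.41630092]
```

>>> {"method": "step_arm", "body": {
  "increments": [
    [[-0.9,4,2.5],[0,0,-0.9],100],
    [[-1.9,8.45,7],[0,0,-0.9],100],
    [[-1.9,8.45,13],[0,0,-0.9],100],
    [[-1.9,8.45,17.5],[0,0,-0.9],100],
    [[-1.9,8.45,19.7],[0,0,-0.9],100],
    [[-1.9,8.45,20.7],[0,0,-0.9],100],
    [[-1.9,8.45,20.7],[0,0,-0.9],100],
    [[-1.9,8.45,20.7],[0,0,-0.9],100]
  ]
}}

```text
time_s: 2.2
eef_pos: [522.9, -322.4, 4.4]
ee_rot: [0.001, 0.999, -0.047, 0.001]
force: [-0.2, 0.3, -0.1]
grip_width: 1.002
grip_force: 0.0
```

>>> {"method": "step_arm", "body": {
  "increments": [
    [[0,0,0],[0,0,0],30],
    [[0,0,0],[0,0,0],30],
    [[0,0,0],[0,0,0],30],
    [[0,0,0],[0,0,0],30],
    [[0,0,0],[0,0,0],30],
    [[0,0,0],[0,0,0],30]
  ],
  "squeeze": 35
}}

```text
time_s: 2.95
eef_pos: [522.6, -321.8, 3.1]
ee_rot: [-0.0, 0.999, -0.047, -0.0]
force: [0.0, 0.8, -0.2]
grip_width: 0.304
grip_force: 0.0
```

```bash
python3 - <<'E'
from rig import ctrl
from h import *
s=ctrl.sense();print(s["eef_pos"],s["grip_width"],s["grip_force"],s["force"])
c=ctrl.capture("wrist");np.save("pics/w2.npy",c,allow_pickle=True)
d=ctrl.capture("side")
I=np.hstack([c["img"][::1,::1][:, 100:540],cv2.resize(d["img"][150:300,290:440],None,fx=2.3,fy=3.2)]);print(I.shape)
cv2.imwrite("pics/w2.png",I[:,:,::-1])
E
```

```text
[ 522.56814547 -321.75248639    3.06381577] 0.30421555633915864 0.0 [ 0.01631262  0.8331182  -0.18850725]
(480, 785, 3)
```

View pics/w2.png

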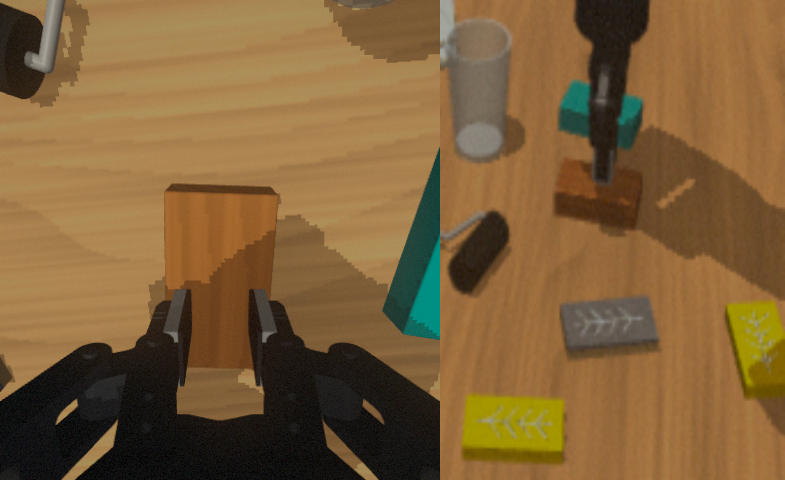

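```bash
python3 - <<'E'
from h import *
S=np.load("pics/side0.npy",allow_pickle=True).item();w=np.load("pics/w2.npy",allow_pickle=True).item()
for z in(3,15,25,35): print(z,proj(S,[[522.6,-321.8,z]]),proj(w,[[522.6+dx,-321.8+dy,z] for dx in(-11,11) for dy in (13,22)]).round().tolist())
E
```

```text
3 [[360.34156151 212.80803593]] [[298.0, 301.0], [282.0, 303.0], [294.0, 264.0], [277.0, 265.0]]
15 [[360.59237806 208.88456669]] [[297.0, 312.0], [280.0, 314.0], [292.0, 272.0], [274.0, 274.0]]
25 [[360.80351226 205.57870829]] [[296.0, 322.0], [277.0, 324.0], [290.0, 281.0], [271.0, 282.0]]
35 [[361.01659854 202.23937207]] [[294.0, 334.0], [275.0, 335.0], [289.0, 290.0], [268.0, 292.0]]
```

```bash
python3 - <<'E'
from h import *
for f,e,g in(("w1",(552.0,-238.0,209.3),42.5),("w2",(522.6,-321.8,3.1),12.9)):
    w=np.load(f"pics/{f}.npy",allow_pickle=True).item();E=w["extrinsics"];print(f,np.array(E[:3,3]).round(1),E[:3,2].round(3))
    X=-E[:3,1]*[1,1,0];X/=np.linalg.norm(X);Y=np.cross(X,[0,0,-1])*-1
    for d in(0,10,20,30,40): print(d,proj(w,[np.array(e)+X*x+Y*sg*g+[0,0,d] for x in(-11,11) for sg in(-1,1)]).round().tolist())
    cv2.imwrite("pics/x.png",0*w["img"])
    g_=w["img"].astype(int)
E
python3 - <<'E'
import numpy as np,cv2
A=np.load("pics/w1.npy",allow_pickle=True).item()["img"][290:410,140:300];B=np.load("pics/w2.npy",allow_pickle=True).item()["img"][270:390,240:400]
cv2.imwrite("pics/tips.png",cv2.resize(np.hstack([A,B]),None,fx=2.5,fy=2.5,interpolation=2)[:,:,::-1])
E
```

```text
w1 [ 629.4 -245.3  382.3] [-0.299  0.032 -0.954]
0 [[243.0, 300.0], [400.0, 300.0], [240.0, 262.0], [403.0, 262.0]]
10 [[239.0, 309.0], [404.0, 309.0], [236.0, 269.0], [407.0, 269.0]]
20 [[235.0, 319.0], [409.0, 319.0], [231.0, 278.0], [412.0, 278.0]]
30 [[230.0, 330.0], [414.0, 330.0], [226.0, 287.0], [418.0, 287.0]]
40 [[224.0, 343.0], [420.0, 343.0], [220.0, 297.0], [424.0, 297.0]]
w2 [ 599.5 -328.6  176.1] [-0.299  0.028 -0.954]
0 [[297.0, 299.0], [344.0, 299.0], [296.0, 261.0], [345.0, 261.0]]
10 [[295.0, 308.0], [345.0, 308.0], [294.0, 269.0], [346.0, 269.0]]
20 [[294.0, 318.0], [347.0, 318.0], [293.0, 277.0], [348.0, 277.0]]
30 [[292.0, 329.0], [348.0, 329.0], [291.0, 286.0], [350.0, 286.0]]
40 [[291.0, 342.0], [350.0, 342.0], [289.0, 296.0], [352.0, 296.0]]
```

View pics/tips.png

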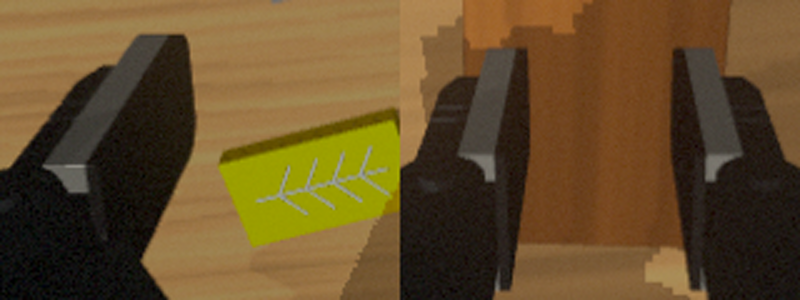

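Both views show the fingertips about 25–33 mm higher than the stated TCP, so they closed above the block without touching it. I'll open, go 20 mm lower while watching the force, and close again.

>>> {"method": "step_arm", "body": {
  "increments": [
    [[0,0,-0.5],[0,0,0],100],
    [[0,0,-0.5],[0,0,0],100],
    [[0,0,-0.5],[0,0,0],100],
    [[0,0,-0.3],[0,0,0],100],
    [[0,0,0.4],[0,0,0],100],
    [[0,0,1.1],[0,0,0],100],
    [[0,0,1.6],[0,0,0],100],
    [[0,0,1.6],[0,0,0],100]
  ]
}}

```text
time_s: 4.05
eef_pos: [522.4, -321.6, -13.5]
ee_rot: [-0.0, 0.999, -0.047, -0.0]
force: [0.0, -0.4, -0.1]
grip_width: 1.003
grip_force: 0.0
```

>>> {"method": "step_arm", "body": {
  "increments": [
    [[0,0,0.2],[0,0,0],100],
    [[0,0,0.4],[0,0,0],100],
    [[0,0,0.4],[0,0,0],30],
    [[0,0,0.4],[0,0,0],30],
    [[0,0,0.4],[0,0,0],30],
    [[0,0,0.4],[0,0,0],30],
    [[0,0,0.4],[0,0,0],30]
  ]
}}

```text
time_s: 4.92
eef_pos: [522.8, -322.0, -16.5]
ee_rot: [0.0, 0.999, -0.047, 0.0]
force: [0.1, -0.0, 5.1]
grip_width: 0.572
grip_force: 36.8
```

>>> {"method": "step_arm", "body": {
  "increments": [
    [[0,0,-2],[0,0,0],30],
    [[0,0,-6],[0,0,0],30],
    [[0,0,-11],[0,0,0],30],
    [[0,0,-13],[0,0,0],30]
  ]
}}

```text
time_s: 5.42
eef_pos: [523.3, -322.4, 117.2]
ee_rot: [0.002, 0.999, -0.047, 0.002]
force: [0.0, 0.1, -1.2]
grip_width: 0.568
grip_force: 36.6
```

```bash
python3 - <<'E'
from rig import ctrl
from h import *; from go import plan
s=ctrl.sense();print(s["time_s"],s["eef_pos"],s["grip_width"],s["grip_force"],s["force"])
S=np.load("pics/side0.npy",allow_pickle=True).item();print("bottle",ray(S,[(237,260)],0))
print(plan(s,(560,140,120),.118))
E
```

```text
5.425 [ 523.34353795 -322.35897145  117.24204649] 0.5679633813378309 36.59941792488098 [ 0.03968167  0.07717976 -1.20067659]
bottle [[ 788.5686744  -103.69558683    0.        ]]
(array([ -0.68, -46.38,  -0.41]), array([  0.19,  -0.2 , -12.13]))
```

>>> {"method": "step_arm", "body": {
  "increments": [
    [[0,-5,0],[0,0,-2],30],
    [[0,-11,0],[0,0,-4],30],
    [[0,-17,0],[0,0,-6],30],
    [[0,-23,0],[0,0,-8],30],
    [[-0.3,-29,0],[0,0,-10],30],
    [[-0.5,-35,0],[0,0,-12.1],30],
    [[-0.6,-41,0],[0,0,-12.1],30],
    [[-0.7,-46.4,0],[0,0,-12.1],30]
  ]
}}

```text
time_s: 6.42
eef_pos: [558.9, 143.0, 114.2]
ee_rot: [0.0, 0.998, 0.059, 0.0]
force: [0.5, -0.3, -0.7]
grip_width: 0.57
grip_force: 36.6
```

>>> {"method": "step_arm", "body": {
  "increments": [
    [[0,0,0],[0,0,0],30],
    [[0,0,0],[0,0,0],30],
    [[0,0,0],[0,0,0],30]
  ]
}}

```text
time_s: 6.8
eef_pos: [559.2, 139.7, 113.4]
ee_rot: [0.0, 0.998, 0.058, 0.0]
force: [-0.1, -0.2, -1.1]
grip_width: 0.574
grip_force: 36.7
```

```bash
python3 - <<'E'
from rig import ctrl
from h import *
s=ctrl.sense();print(s["time_s"],s["eef_pos"],s["ee_rot"])
c=ctrl.capture("wrist");np.save("pics/w3.npy",c,allow_pickle=True)
cv2.imwrite("pics/w3.png",c["img"][:,:,::-1])
a,b=np.cos(.118),np.sin(.118)
print(proj(c,[[633.7+a*x-b*y,195.6+b*x+a*y,12+z] for x,y,z in((0,-115,34),(25,55,34),(0,30,34),(-30,0,34),(-30,30,34),(-30,0,0),(0,0,34),(0,-115,0),(-175,-115,0),(-175,55,0))]).round().tolist())
E
```

```text
6.8 [559.20222733 139.65763026 113.39981372] [7.73239193e-05 9.98326138e-01 5.78352169e-02 5.97343450e-05]
[[425.0, 123.0], [156.0, 81.0], [201.0, 123.0], [250.0, 171.0], [205.0, 171.0], [258.0, 166.0], [247.0, 123.0], [412.0, 124.0], [397.0, 332.0], [205.0, 332.0]]
```

View pics/w3.png

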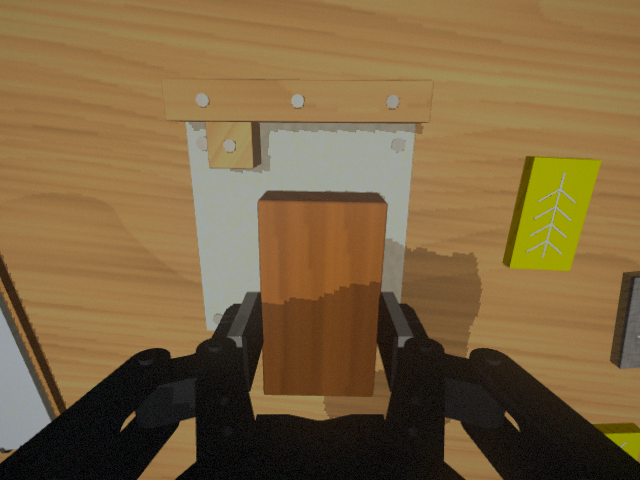

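```bash
cat > corner.py <<'E'
from h import *
from scipy.optimize import least_squares
c=np.load("pics/w3.npy",allow_pickle=True).item()
M=[((0,-115,34),(431,122)),((0,55,34),(163,122)),((25,55,34),(162,81)),((25,-115,34),(433,81)),((0,30,34),(207,123)),((-30,0,34),(253,168)),((-30,30,34),(209,168)),((-175,-115,0),(402,331)),((0,-115,0),(415,124))]
P=np.array([m[0] for m in M],float);U=np.array([m[1] for m in M],float)
def W(p,P=P,z=12): a,b=np.cos(p[2]),np.sin(p[2]);return np.c_[p[0]+a*P[:,0]-b*P[:,1],p[1]+b*P[:,0]+a*P[:,1],P[:,2]+z]
r=least_squares(lambda p:(proj(c,W(p))-U).ravel(),[633,195,.118],loss="soft_l1",x_scale=[1,1,.01]);print(r.x,r.fun.reshape(-1,2).round(1).tolist())
r2=least_squares(lambda p:(proj(c,W(p,z=12+p[3]))-U).ravel(),[633,195,.118,0],loss="soft_l1",x_scale=[1,1,.01,1]);print("free z",r2.x,r2.fun.reshape(-1,2).round(1).tolist())
B=np.array([(45,25,12),(45,-25,12),(-45,25,12),(-45,-25,12)],float);V=np.array([(258,202),(387,203),(263,395),(375,395)],float)
E=lambda p:(proj(c,(cv2.Rodrigues(np.array([p[4],p[5],p[2]]))[0]@B.T).T+[p[0],p[1],p[3]])-V).ravel()
b=least_squares(E,[563,139,.118,120,0,0],x_scale=[1,1,.01,1,.01,.01]);print("block",b.x.round(3),b.fun.round(1))
E
python3 corner.py
```

```text
[6.34481991e+02 1.92857701e+02 1.16355643e-01] [[-1.2, 0.4], [2.8, 0.4], [-1.8, -1.2], [0.7, -1.1], [-2.2, -0.4], [1.2, 1.9], [0.3, 1.8], [-2.1, 0.4], [1.1, -0.8]]
free z [ 6.34504004e+02  1.92841366e+02  1.15485907e-01 -9.91530841e-01] [[-1.6, 0.6], [3.4, 0.3], [-1.0, -1.1], [0.3, -0.8], [-1.7, -0.5], [1.4, 1.7], [0.8, 1.6], [-2.5, -0.2], [0.7, -0.6]]
block [5.64375e+02 1.40185e+02 1.00000e-01 1.40360e+02 1.80000e-02 5.00000e-03] [-0.4 -0.5  0.3 -0.   1.7  0.4 -1.6  0.3]
```

>>> {"method": "step_arm", "body": {
  "increments": [
    [[1.2,-0.7,2],[0,0,0],30],
    [[2.3,-1.3,6],[0,0,0],30],
    [[2.3,-1.3,9.5],[0,0,0],30],
    [[2.3,-1.3,10.9],[0,0,0],30],
    [[2.3,-1.3,11.3],[0,0,0],30],
    [[2.3,-1.3,11.5],[0,0,0],30],
    [[2.3,-1.3,11.5],[0,0,0],30]
  ]
}}

```text
time_s: 7.72
eef_pos: [581.0, 156.4, -0.9]
ee_rot: [-0.0, 0.998, 0.059, 0.001]
force: [-0.2, 0.7, -0.6]
grip_width: 0.571
grip_force: 36.7
```

>>> {"method": "step_arm", "body": {
  "increments": [
    [[0,0,0.1],[0,0,0],30],
    [[0,0,0.2],[0,0,0],30],
    [[0,0,0.3],[0,0,0],30],
    [[0,0,0.3],[0,0,0],30]
  ]
}}

```text
time_s: 8.22
eef_pos: [580.5, 156.4, -4.5]
ee_rot: [0.0, 0.998, 0.059, 0.0]
force: [-1.8, 0.0, 4.1]
grip_width: 0.573
grip_force: 37.2
```

>>> {"method": "step_arm", "body": {
  "increments": [
    [[0,-0.15,0],[0,0,0],30],
    [[0,-0.3,0],[0,0,0],30],
    [[0,-0.45,0],[0,0,0],30],
    [[0,-0.55,0],[0,0,0],30],
    [[0,-0.55,0],[0,0,0],30]
  ]
}}

```text
time_s: 8.85
eef_pos: [580.4, 161.8, -4.5]
ee_rot: [0.0, 0.998, 0.059, 0.001]
force: [1.6, -3.3, 4.5]
grip_width: 0.574
grip_force: 37.3
```

>>> {"method": "step_arm", "body": {
  "increments": [
    [[0.2,0,0],[0,0,0],30],
    [[0.4,0,0],[0,0,0],30],
    [[0.6,0,0],[0,0,0],30],
    [[0.8,0,0],[0,0,0],30],
    [[0.8,0,0],[0,0,0],30]
  ]
}}

```text
time_s: 9.48
eef_pos: [586.5, 162.9, -4.5]
ee_rot: [0.0, 0.998, 0.059, -0.002]
force: [-8.2, -3.5, 12.2]
grip_width: 0.574
grip_force: 38.0
```

>>> {"method": "step_arm", "body": {
  "increments": [
    [[0,-0.1,0],[0,0,0],30],
    [[0,-0.2,0],[0,0,0],30],
    [[0,-0.2,0],[0,0,0],30]
  ]
}}

```text
time_s: 9.85
eef_pos: [586.5, 163.0, -4.5]
ee_rot: [0.002, 0.998, 0.059, -0.002]
force: [-8.4, -14.3, 12.3]
grip_width: 0.572
grip_force: 38.0
```

>>> {"method": "step_arm", "body": {
  "increments": [
    [[0,0,0],[0,0,0],70],
    [[0,0,-0.2],[0,0,0],85],
    [[-0.1,0.1,-0.4],[0,0,0],95],
    [[-0.1,0.1,-1],[0,0,0],95],
    [[-0.1,0.1,-4],[0,0,0],95],
    [[-0.1,0.1,-9],[0,0,0],95],
    [[-0.1,0.1,-12],[0,0,0],95],
    [[-0.1,0.1,-12],[0,0,0],95]
  ]
}}

```text
time_s: 10.85
eef_pos: [587.8, 163.9, 117.8]
ee_rot: [-0.0, 0.998, 0.059, 0.003]
force: [-0.2, 1.4, 0.0]
grip_width: 0.948
grip_force: 0.0
```

```bash
python3 - <<'E'
from rig import ctrl
from h import *; from go import plan
s=ctrl.sense();print(s["time_s"],s["eef_pos"],s["ee_rot"],s["force"])
c=ctrl.capture("wrist");np.save("pics/w4.npy",c,allow_pickle=True)
cv2.imwrite("pics/w4.png",cv2.resize(c["img"][60:420,100:580],None,fx=1.66,fy=1.66,interpolation=2)[:,:,::-1])
print(plan(s,(505,-160,113),.21))
E
```

```text
10.85 [587.81185683 163.93431448 117.83645006] [-1.20016192e-04  9.98273516e-01  5.86808440e-02  2.55583662e-03] [-0.20331001  1.4374653   0.04799367]
(array([-12.02,  31.2 ,   0.42]), array([ 0.02, -0.29, -5.3 ]))
```

View pics/w4.png

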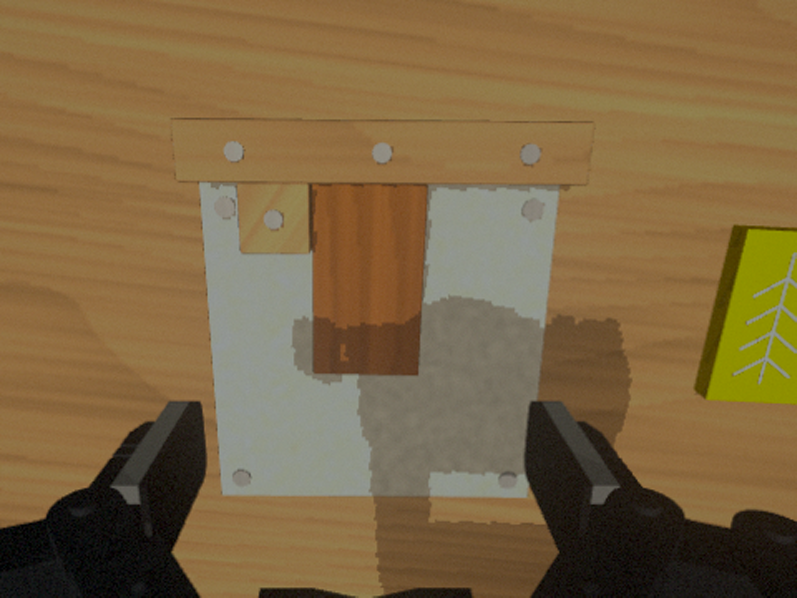

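The block sits flat and square: its top runs (312,185)–(428,185) along the fence, and its left side touches the stop. Next is the plate. I'll check clearance to the yellow pieces and plan the approach.

```bash
python3 - <<'E'
from h import *
from rig import ctrl; from go import plan
c=np.load("pics/w1.npy",allow_pickle=True).item()
print(ray(c,[(142,140),(170,225),(123,232),(228,353),(302,335),(308,372)],12).round())
s=ctrl.sense();p=np.array([510.0,-161]);y=.213
t=p-5*np.array([np.cos(y),np.sin(y)]);print(t,s["eef_pos"],plan(s,(*t,60),y))
E
```

```text
[[ 637.  -66.   12.]
 [ 547.  -74.   12.]
 [ 545.  -21.   12.]
 [ 381. -106.   12.]
 [ 397. -199.   12.]
 [ 344. -200.   12.]]
[ 505.11299433 -162.05696525] [586.81657109 163.82204586 115.75736758] (array([-11.94,  31.41,   5.56]), array([ 0.  , -0.09, -5.48]))
```

>>> {"method": "step_arm", "body": {
  "increments": [
    [[-1.9,5.2,0],[0,0,-1],95],
    [[-3.8,10.4,0],[0,0,-2],95],
    [[-5.7,15.6,0],[0,0,-3],95],
    [[-7.6,20.8,0],[0,0,-4.5],95],
    [[-9.5,26,0],[0,0,-5.5],95],
    [[-11.9,31.4,0],[0,0,-5.5],95],
    [[-11.9,31.4,4],[0,0,-5.5],95],
    [[-11.9,31.4,8],[0,0,-5.5],95]
  ]
}}

```text
time_s: 11.9
eef_pos: [504.3, -162.4, 33.0]
ee_rot: [-0.0, 0.994, 0.106, -0.001]
force: [1.0, 0.4, -0.2]
grip_width: 0.949
grip_force: 0.0
```

>>> {"method": "step_arm", "body": {
  "increments": [
    [[0,0,2],[0,0,0],70],
    [[0,0,4],[0,0,0],70],
    [[0,0,5],[0,0,0],70],
    [[0,0,5.5],[0,0,0],70],
    [[0,0,5.5],[0,0,0],70]
  ]
}}

```text
time_s: 12.52
eef_pos: [505.2, -162.0, -19.9]
ee_rot: [-0.0, 0.994, 0.106, -0.0]
force: [0.0, 0.8, -0.0]
grip_width: 0.705
grip_force: 0.0
```

```bash
python3 - <<'E'
from rig import ctrl
from h import *; from go import plan
s=ctrl.sense();print(s["time_s"],s["eef_pos"],s["ee_rot"],s["force"],s["grip_width"])
c=ctrl.capture("wrist");d=ctrl.capture("side")
np.save("pics/w5.npy",c,allow_pickle=True)
I=np.hstack([c["img"][80:480,140:500],cv2.resize(d["img"][180:290,310:420],(400,400),interpolation=2)])
cv2.imwrite("pics/w5.png",I[:,:,::-1])
print(plan(s,(505.1,-162,-36),.213))
E
```

```text
12.525 [ 505.18577456 -162.00742404  -19.8946882 ] [-5.23405228e-05  9.94314073e-01  1.06487182e-01 -4.56344747e-05] [ 0.0085924   0.78949528 -0.03391369] 0.7050507953109065
(array([-0.01, -0.  ,  1.61]), array([-0.01,  0.  ,  0.02]))
```

View pics/w5.png

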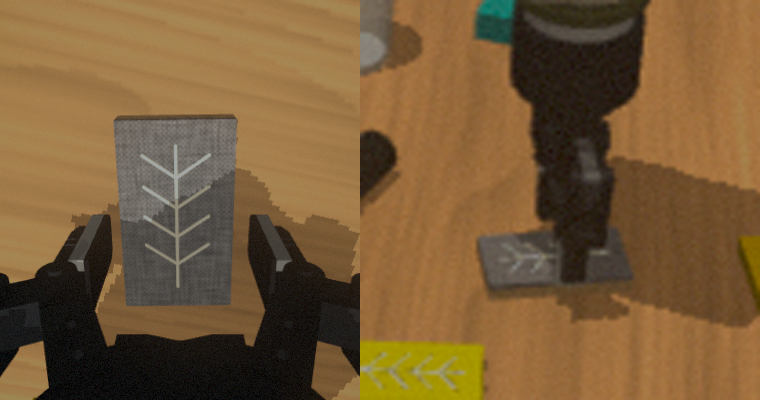

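The plate, picture side up, lies centred between the fingers, which are still above the table. I'll lower in small steps until they touch.

>>> {"method": "step_arm", "body": {
  "increments": [
    [[0,0,0.5],[0,0,0],70],
    [[0,0,0.9],[0,0,0],70],
    [[0,0,0.9],[0,0,0],70]
  ]
}}

```text
time_s: 13.0
eef_pos: [505.0, -161.9, -29.3]
ee_rot: [-0.0, 0.994, 0.106, -0.0]
force: [-0.6, -0.7, 0.4]
grip_width: 0.7
grip_force: 0.0
```

>>> {"method": "step_arm", "body": {
  "increments": [
    [[0,0,0.2],[0,0,0],70],
    [[0,0,0.4],[0,0,0],70],
    [[0,0,0.4],[0,0,0],70]
  ]
}}

```text
time_s: 13.38
eef_pos: [505.1, -162.0, -33.0]
ee_rot: [-0.0, 0.994, 0.106, -0.0]
force: [-1.1, 0.4, -0.1]
grip_width: 0.698
grip_force: 0.0
```

>>> {"method": "step_arm", "body": {
  "increments": [
    [[0,0,0.2],[0,0,0],70],
    [[0,0,0.3],[0,0,0],70],
    [[0,0,0.3],[0,0,0],70]
  ]
}}

```text
time_s: 13.75
eef_pos: [505.3, -162.1, -35.2]
ee_rot: [0.0, 0.994, 0.106, 0.0]
force: [-2.9, 1.5, 8.9]
grip_width: 0.696
grip_force: 4.5
```

>>> {"method": "step_arm", "body": {
  "increments": [
    [[0,0,-0.4],[0,0,0],70],
    [[0,0,-0.5],[0,0,0],30],
    [[0,0,-0.5],[0,0,0],30],
    [[0,0,-0.5],[0,0,0],30],
    [[0,0,-0.5],[0,0,0],30]
  ],
  "squeeze": 45
}}

```text
time_s: 14.38
eef_pos: [505.4, -162.2, -30.6]
ee_rot: [0.0, 0.994, 0.106, 0.0]
force: [-0.1, 0.3, 5.6]
grip_width: 0.565
grip_force: 47.5
```

>>> {"method": "step_arm", "body": {
  "increments": [
    [[0,0,-2],[0,0,0],30],
    [[0,0,-6],[0,0,0],30],
    [[0,0,-11],[0,0,0],30],
    [[0,0,-14],[0,0,0],30],
    [[0,0,-14],[0,0,0],30]
  ]
}}

```text
time_s: 15.0
eef_pos: [506.0, -162.5, 110.6]
ee_rot: [0.001, 0.994, 0.106, 0.001]
force: [-0.1, -0.3, -1.5]
grip_width: 0.568
grip_force: 46.9
```

```bash
python3 - <<'E'
from rig import ctrl
from go import plan
s=ctrl.sense();print(s["time_s"],s["eef_pos"],s["grip_width"],s["force"])
print(plan(s,(579.2,157.1,110),.117))
E
```

```text
15.0 [ 505.98592749 -162.50017356  110.64914199] 0.5680507775683621 [-0.13877382 -0.30965251 -1.54026264]
(array([ 13.92, -29.69,   0.03]), array([ 0.13, -0.16,  5.52]))
```

>>> {"method": "step_arm", "body": {
  "increments": [
    [[2.5,-5,0],[0,0,1],30],
    [[5,-10.5,0],[0,0,2],30],
    [[7.5,-16,0],[0,0,3],30],
    [[10,-21.5,0],[0,0,4],30],
    [[12.5,-26.5,0],[0,0,5.5],30],
    [[13.9,-29.7,0],[0,0,5.5],30],
    [[13.9,-29.7,0],[0,0,5.5],30],
    [[13.9,-29.7,0],[0,0,5.5],30]
  ]
}}

```text
time_s: 16.0
eef_pos: [577.6, 156.9, 107.7]
ee_rot: [0.0, 0.998, 0.058, -0.001]
force: [0.3, -0.7, -0.6]
grip_width: 0.57
grip_force: 46.9
```

```bash
python3 - <<'E'
from rig import ctrl
from h import *; from go import plan
s=ctrl.sense();print(s["time_s"],s["eef_pos"],s["grip_width"],s["force"])
print(plan(s,(579.2,157.1,8),.117))
c=ctrl.capture("wrist");np.save("pics/w6.npy",c,allow_pickle=True)
# plate in hand: grey mask, fit silhouette in a plane at the held height
h=cv2.cvtColor(c["img"],cv2.COLOR_RGB2HSV);g=c["img"].astype(int)
E=np.linalg.inv(c["extrinsics"]);z0=s["eef_pos"][2]+30.6
for x in(45,-45):
    pass
a,b=np.cos(.117),np.sin(.117)
f=lambda x,y:[s["eef_pos"][0]+a*x-b*y,s["eef_pos"][1]+b*x+a*y,z0+12]
print(proj(c,[f(50,25),f(50,-25),f(-40,25),f(-40,-25)]).round())
cv2.imwrite("pics/w6.png",c["img"][:,:,::-1])
E
```

```text
16.0 [577.56805833 156.91580113 107.74288516] 0.5703567938766393 [ 0.34366406 -0.74385898 -0.64594816]
(array([ 0.19, -0.  ,  9.97]), array([0.01, 0.13, 0.  ]))
[[254. 205.]
 [387. 205.]
 [265. 401.]
 [376. 401.]]
```

View pics/w6.png

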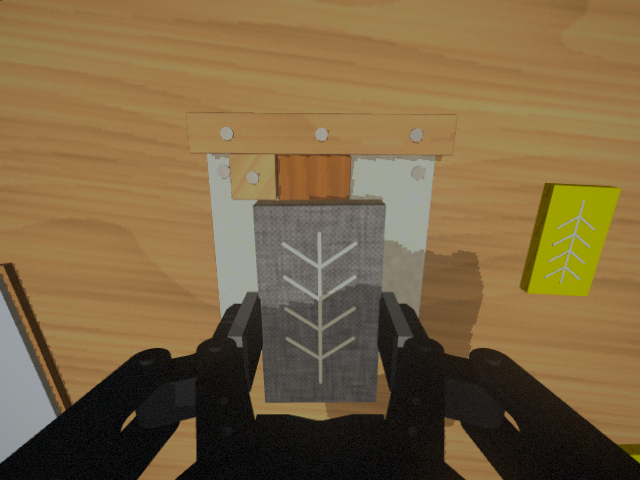

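The held plate's corners at (254,205), (385,205), (265,402), (378,401) match the prediction, and the block is still seated. Now I'll lower it.

>>> {"method": "step_arm", "body": {
  "increments": [
    [[0,0,3.5],[0,0,0],30],
    [[0,0,7],[0,0,0],30],
    [[0,0,9],[0,0,0],30],
    [[0,0,9.8],[0,0,0],30],
    [[0,0,9.8],[0,0,0],30],
    [[0,0,9.9],[0,0,0],30]
  ]
}}

```text
time_s: 16.8
eef_pos: [578.8, 157.4, 11.1]
ee_rot: [0.0, 0.998, 0.058, 0.001]
force: [-0.2, 0.1, -0.9]
grip_width: 0.571
grip_force: 46.9
```

>>> {"method": "step_arm", "body": {
  "increments": [
    [[0,0,0.1],[0,0,0],30],
    [[0,0,0.2],[0,0,0],30],
    [[0,0,0.2],[0,0,0],30]
  ]
}}

```text
time_s: 17.18
eef_pos: [578.2, 157.7, 8.2]
ee_rot: [0.0, 0.998, 0.059, 0.0]
force: [-0.5, 0.3, -0.4]
grip_width: 0.569
grip_force: 46.9
```

>>> {"method": "step_arm", "body": {
  "increments": [
    [[0,0,0.1],[0,0,0],30],
    [[0,0,0.2],[0,0,0],30],
    [[0,0,0.25],[0,0,0],30],
    [[0,0,0.25],[0,0,0],30]
  ]
}}

```text
time_s: 17.68
eef_pos: [578.1, 157.6, 5.5]
ee_rot: [-0.0, 0.998, 0.059, -0.0]
force: [0.1, 0.2, 0.0]
grip_width: 0.575
grip_force: 46.9
```

>>> {"method": "step_arm", "body": {
  "increments": [
    [[0,-0.2,0],[0,0,0],30],
    [[0,-0.4,0],[0,0,0],30],
    [[0,-0.5,0],[0,0,0],30],
    [[0,-0.5,0],[0,0,0],30]
  ]
}}

```text
time_s: 18.18
eef_pos: [577.7, 161.2, 5.6]
ee_rot: [0.001, 0.998, 0.058, -0.0]
force: [-1.0, -8.2, 0.1]
grip_width: 0.57
grip_force: 47.0
```

>>> {"method": "step_arm", "body": {
  "increments": [
    [[0.2,0,0.03],[0,0,0],30],
    [[0.4,0,0.05],[0,0,0],30],
    [[0.6,0,0.08],[0,0,0],30],
    [[0.8,0,0.1],[0,0,0],30],
    [[0.8,0,0.1],[0,0,0],30],
    [[0.8,0,0.1],[0,0,0],30]
  ]
}}

```text
time_s: 18.92
eef_pos: [583.9, 161.9, 5.4]
ee_rot: [0.001, 0.998, 0.059, -0.002]
force: [-12.7, -11.0, 13.1]
grip_width: 0.567
grip_force: 48.5
```

Friction under the plate and at the stop could explain that force, so the plate may not have reached the fence. I'll ease the side and down loads, then push further forward.

>>> {"method": "step_arm", "body": {
  "increments": [
    [[0,0.1,-0.1],[0,0,0],30],
    [[0.1,0.1,-0.1],[0,0,0],30],
    [[0.2,0.1,-0.1],[0,0,0],30],
    [[0.2,0.1,-0.1],[0,0,0],30],
    [[0.2,0.1,-0.1],[0,0,0],30]
  ]
}}

```text
time_s: 19.55
eef_pos: [587.1, 162.1, 5.5]
ee_rot: [0.001, 0.998, 0.059, -0.001]
force: [-3.6, -6.8, 2.3]
grip_width: 0.569
grip_force: 47.3
```

>>> {"method": "step_arm", "body": {
  "increments": [
    [[0.1,0,0],[0,0,0],30],
    [[0.2,0,0],[0,0,0],30],
    [[0.2,0,0],[0,0,0],30],
    [[0.2,0,0],[0,0,0],30]
  ]
}}

```text
time_s: 20.05
eef_pos: [588.3, 162.2, 5.4]
ee_rot: [0.001, 0.998, 0.059, -0.002]
force: [-7.0, -6.4, 4.8]
grip_width: 0.569
grip_force: 47.6
```

>>> {"method": "step_arm", "body": {
  "increments": [
    [[0.1,0,0],[0,0,0],30],
    [[0.2,0,0],[0,0,0],30],
    [[0.2,0,0],[0,0,0],30],
    [[0.2,0,0],[0,0,0],30]
  ]
}}

```text
time_s: 20.55
eef_pos: [588.3, 162.3, 5.4]
ee_rot: [0.001, 0.998, 0.059, -0.005]
force: [-19.1, -8.8, 11.7]
grip_width: 0.572
grip_force: 48.4
```

>>> {"method": "step_arm", "body": {
  "increments": [
    [[-0.06,0.05,0],[0,0,0],30],
    [[-0.06,0.05,0],[0,0,0],30],
    [[-0.06,0.05,0],[0,0,0],30]
  ]
}}

```text
time_s: 20.92
eef_pos: [588.3, 162.3, 5.4]
ee_rot: [0.0, 0.998, 0.059, -0.004]
force: [-15.0, -5.7, 9.3]
grip_width: 0.569
grip_force: 48.1
```

```bash
python3 - <<'E'
from rig import ctrl
from h import *
s=ctrl.sense();print(s["time_s"],s["eef_pos"],s["ee_rot"],s["force"],s["grip_width"])
c=ctrl.capture("wrist");np.save("pics/w7.npy",c,allow_pickle=True)
g=c["img"].astype(int)
a,b=np.cos(.117),np.sin(.117);e=s["eef_pos"]
f=lambda x,y:[e[0]+a*x-b*y,e[1]+b*x+a*y,48]
print("pred front corners",proj(c,[f(50,25),f(50,-25)]).round())
for col in(290,320,350): print(col,[tuple(p) for p in g[180:216:3,col]])
E
```

```text
20.925 [588.31653223 162.27260111   5.41185318] [ 4.93123155e-04  9.98271630e-01  5.86541331e-02 -3.63349306e-03] [-15.02473268  -5.69350129   9.25099728] 0.5689630596782393
pred front corners [[254. 206.]
 [387. 206.]]
290 [(np.int64(156), np.int64(118), np.int64(68)), (np.int64(157), np.int64(120), np.int64(75)), (np.int64(157), np.int64(119), np.int64(70)), (np.int64(160), np.int64(122), np.int64(72)), (np.int64(160), np.int64(122), np.int64(75)), (np.int64(160), np.int64(121), np.int64(72)), (np.int64(160), np.int64(124), np.int64(75)), (np.int64(159), np.int64(123), np.int64(73)), (np.int64(80), np.int64(65), np.int64(48)), (np.int64(103), np.int64(98), np.int64(93)), (np.int64(112), np.int64(106), np.int64(100)), (np.int64(114), np.int64(108), np.int64(101))]
320 [(np.int64(151), np.int64(111), np.int64(70)), (np.int64(155), np.int64(118), np.int64(72)), (np.int64(156), np.int64(118), np.int64(73)), (np.int64(160), np.int64(121), np.int64(73)), (np.int64(162), np.int64(125), np.int64(77)), (np.int64(156), np.int64(119), np.int64(74)), (np.int64(157), np.int64(119), np.int64(70)), (np.int64(160), np.int64(123), np.int64(79)), (np.int64(89), np.int64(72), np.int64(56)), (np.int64(113), np.int64(108), np.int64(102)), (np.int64(113), np.int64(106), np.int64(99)), (np.int64(107), np.int64(100), np.int64(95))]
350 [(np.int64(152), np.int64(113), np.int64(70)), (np.int64(151), np.int64(116), np.int64(70)), (np.int64(157), np.int64(118), np.int64(72)), (np.int64(160), np.int64(123), np.int64(74)), (np.int64(160), np.int64(124), np.int64(76)), (np.int64(159), np.int64(120), np.int64(74)), (np.int64(156), np.int64(117), np.int64(69)), (np.int64(159), np.int64(121), np.int64(77)), (np.int64(100), np.int64(79), np.int64(57)), (np.int64(110), np.int64(105), np.int64(99)), (np.int64(113), np.int64(109), np.int64(103)), (np.int64(114), np.int64(110), np.int64(104))]
```

```bash
python3 - <<'E'
from h import *
c=np.load("pics/w7.npy",allow_pickle=True).item();g=c["img"]
for r in(212,222,235): print(r,g[r,236:272:2].tolist())
from rig import ctrl
d=ctrl.capture("side");e=d["img"]
print(ctrl.sense()["force"])
E
```

```text
212 [[158, 139, 87], [159, 139, 88], [159, 140, 84], [161, 142, 89], [159, 139, 88], [159, 141, 88], [160, 143, 89], [159, 140, 89], [163, 133, 85], [103, 96, 88], [111, 106, 98], [113, 104, 98], [107, 102, 94], [116, 109, 102], [110, 103, 97], [113, 106, 100], [117, 112, 104], [101, 93, 86]]
222 [[159, 140, 88], [160, 141, 89], [159, 142, 91], [160, 144, 94], [159, 142, 90], [158, 140, 89], [159, 138, 86], [160, 140, 88], [159, 136, 86], [110, 99, 88], [108, 102, 94], [114, 105, 98], [113, 105, 99], [111, 103, 98], [109, 102, 96], [112, 107, 98], [119, 114, 109], [113, 107, 98]]
235 [[158, 138, 87], [160, 139, 89], [160, 139, 86], [159, 137, 83], [158, 136, 85], [159, 142, 90], [160, 139, 88], [160, 135, 84], [160, 133, 82], [125, 102, 75], [108, 101, 95], [104, 99, 93], [110, 104, 97], [99, 93, 87], [102, 97, 88], [95, 90, 83], [108, 102, 94], [110, 106, 99]]
[-15.40303222  -5.20275544   9.78254637]
```

The plate touches the stop and the fence with no visible gap, squared up. The push is about 16 N into the fence and 9.5 N down, so I'll hand it in.

```bash
python3 -c "
from rig import ctrl
print(ctrl.finish_job())"
```

```text
the job is handed in; nothing more can be done
None
```

The job is handed in: the block is seated in the corner and released, and the plate lies picture side up on it. Both are snug against fence and stop by force and camera, with the arm still pushing about 16 N into the fence and 9.5 N down; the judge's result was not shown.

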